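Show the recorder which sample to weigh

ROBOT

A 7-joint arm with a two-finger parallel gripper is mounted at the origin on the work surface. World frame = base frame: x ahead of the robot, y to its left, z up, the work surface at z = 0. Lengths are in m, angles in rad, forces in N, time in s.
With the tool pointing down it reaches from about 0.375 to 0.925 m from the base axis. Payload 3.1 kg.
Tool frame: the origin (TCP) lies on the centre line of the jaws, within the pads' length; the fingertips stand env.tip_extent ahead of it and the grasp point (between the pads) lies 6 mm ahead of it (env.tip_extent is the distance from the TCP to the fingertips, in m); z points along the fingers, y is the line along which they close (so a half turn about z gives the same grasp; the last joint's range is limited). The gripper opens to 85 mm and grips with 20 to 120 N. Pads are 22 mm wide; open, the fingers measure 114 mm over their backs; the gripper's body (76 mm by 85 mm) begins 54 mm behind the grasp point. The pads swing forward as they close: fully open they stand 13 mm farther back than shut.
Start: joints at [-1.248, 0.383, 0.044, 1.598, -0.018, 1.161, -0.05], TCP at [0.265, 0.593, 0.256] pointing down, gripper open.
Joint ranges: [-2.61, 2.61], [-0.41, 2.15], [-1.48, 1.57], [0, 2.5], [-1.57, 4.71], [0.05, 1.97], [-2.85, 2.85]. Speed limits (rad/s): [2.79, 2.79, 3.14, 3.14, 3.14, 3.14, 3.14].

INTERFACE

Orientations are given as a rotation vector (axis times angle).
In Python, from workcell import env gives the robot as it stands.
- The arm moves only by the shell command python3 -m inch 'ROWS' [OPENING] [FORCE]. ROWS is JSON, a list of rows, each an object with "dp": the shift along the tool's x, y, z in cm, a list of three; "twist": the turn about the tool's z in degrees. A call has 1 to 12 rows; each row shifts and turns the commanded pose from where the row before left it, along the tool's axes as they then stand; what a row does not reach is not made up. A row lasts 1/12 s, in which the tool goes at most 41.7 mm and 7.16 degrees, less where a joint would pass 70% of its speed; a pose out of reach is approached as far as the arm can. A call is refused whole if a number of a shift passes 4.17 or a number of a turn 7.16, either way. A call with a gripper value outside its range is refused whole. OPENING is the opening, from -1 (shut) to 1 (fully open), set as the call begins (- or left out, the last holds). The fingers move at their own pace and stop on an object; FORCE is the grip in N (left out, the last holds). Time passes only in rows, so rows that do not move let the fingers close. It gives the time, the measured TCP pose, the force, the opening and the grip force at its end, in the units of the state.
- env.state(): the state, without advancing time (a new reading comes with each control period).
- env.read_camera(name): name is "scene" or "top" or "wrist"; returns a dict with "frame" (400x640x3 uint8, red, green, blue), "z_map" (400x640 float32, m along the optical axis (not along the pixel's ray), 0 where there is no reading), "fx", "fy", "cx", "cy" (pixels), "D" ([k1, k2, p1, p2, k3] as OpenCV has them; the pictures are not rectified), "world_to_cam" (4x4, takes a point from world to camera coordinates). Camera axes: x right, y down, z forward; pixel columns grow to the right and rows downward; lengths in m; the calibration is good to about 2 mm. A picture is of the moment at which its call begins.
- env.hand_in(): hands the job in; it is judged then, once.
The state is a dict: "time": time; "joint_pos": joint angles; "dq": joint speeds; "joint_torque": joint torques, N m; "position": TCP position; "eef_rot": TCP orientation; "force": force on the tool from outside, world axes, zero at the start; "ft_torque": the same for the moment, N m; "opening": finger opening in m; "finger_force": force on a finger pad.
Only numpy, scipy, OpenCV 4.12 (cv2) and the standard library are available. Lean on these libraries where they do the work, as an engineer would, in place of code of your own. Each camera call takes 0.05 s, during which the arm holds its last target. There are 200 camera calls.

TASK

Show the recording camera which sample is to be weighed, and where: point down at the square pot with the fingertips two to three centimetres above the middle of its lid and hold still there for two seconds, then point in the same way at the middle of the balance's round pan for two seconds. Then push the recorder's button fully down with the fingertips, let it come back up and move clear. Touch nothing except the recorder and lift nothing, and do not bring the fingertips down over the lids of the other two pots.

Things in the scene. Friction and masses are not known exactly. Their poses are not given: they have to be found in the camera images.
- square_pot: The square sample pot, the target of the first pointing: a loose white plastic block-shaped pot 64 x 64 mm with a flat closed white lid 70 x 70 mm, 78 mm tall in all. Origin at the centre of its underside, z up, x and y along its sides. It stands in the tray in any of the three places.
- square_lid (a point): Centre of the top face of the square pot's lid, 78 mm above the pot's underside.
- squat_pot: A low round pot, not to be pointed at or touched: white with a flat white lid, 70 mm across, 48 mm tall. Origin at the centre of its underside, z up.
- squat_lid (a point): Centre of the top face of the squat round pot's lid, 48 mm above its underside.
- tall_pot: A tall round pot, not to be pointed at or touched: white with a flat white lid, 64 mm across, 108 mm tall. Origin at the centre of its underside, z up.
- tall_lid (a point): Centre of the top face of the tall round pot's lid, 108 mm above its underside.
- tray: The fixed shallow black tray in which the three pots stand in a row about 105 mm apart: 340 mm (its x) by 130 mm (its y), walls 30 mm tall and 5 mm thick, floor 5 mm thick. Origin at the centre of its underside.
- balance: The bench balance, fixed: a low white housing 140 mm (its x) by 170 mm (its y), top 34 mm above the table, with a round steel pan 102 mm across and a dark display along its -x edge. Origin at the centre of its underside, z up. Not to be touched.
- pan (a point): Centre of the top face of the balance's round steel pan, 46 mm above the table and 15 mm along +x of the balance's origin.
- recorder: The recorder, a fixed grey box 110 mm (its x) by 90 mm (its y) by 40 mm tall, with one round white push button on a black collar on its top. Origin at the centre of its underside, z up.
- button_top (a point): Centre of the top face of the recorder's push button (32 mm across), 62 mm above the table when up, 10 mm proud of its black collar (48 mm across); it goes straight down.
- button (a joint): Travel of the push button in m: 0 when up, 0.006 when fully down. It is sprung: about 4 N takes it fully down, and it comes back up when let go.
- brush: A small hand brush with an orange handle, 190 mm long and 20 mm high, lying flat and loose on the table beside the tray, a bystander. Not to be touched.
- bottle: A closed white bottle 64 mm across and 170 mm tall with a blue cap, standing loose on the table beside the balance and the recorder, a bystander. Origin at the centre of its underside. Not to be touched.
Things that resemble listed ones, but are neither listed nor needed, are in the scene too. Leave any red look-alike of the recorder alone. What is shaped like the square_pot but orange is not meant.

How it is judged:
By the outcome, as a careful person would: the job done as asked, in the order asked, and still so for the second after the job is handed in, with the robot touching nothing.
It also fails if it takes over 64 s, if anything falls off the work surface, if the arm or the gripper's body presses on something with over 40 N, if the wrist force passes 120 N, or if a joint passes its speed limit or range.

## Working session

There is one attempt and no reset: what is moved stays moved. The work goes in short steps, Python scripts to look and compute and a shell command to move; the robot and the scene stay as the last step left them, time stands still between calls to the robot, and variables do not carry over. Pictures are saved under pics/ and viewed, at most 10 in all, crops included, and the job is handed in when it is done.

```bash
mkdir -p pics
cat > h.py <<'E'
import numpy as np, cv2
from workcell import env
def shot(n,f):
    c=env.read_camera(n); np.savez('/tmp/'+f+'.npz',**c); cv2.imwrite('pics/'+f+'.png',c['frame'][:,:,::-1]); return c
def load(f): return dict(np.load('/tmp/'+f+'.npz'))
def world(c,u,v,r=2):
    u=int(u);v=int(v)
    p=c['z_map'][v-r:v+r+1,u-r:u+r+1]; z=np.median(p[p>0])
    K=np.array([[c['fx'],0,c['cx']],[0,c['fy'],c['cy']],[0,0,1.]])
    x=cv2.undistortPoints(np.array([[[u,v]]],float),K,c['D'])[0,0]
    return (np.linalg.inv(c['world_to_cam'])@[x[0]*z,x[1]*z,z,1])[:3]
E
python3 - <<'E'
from h import *
shot('top','top1');shot('scene','scene1')
s=env.state();print(s,env.tip_extent)
E
```

```text
{'time': 0.1, 'joint_pos': array([-1.24780289,  0.38379834,  0.04381477,  1.59944839, -0.01791535,
        1.1612018 , -0.04992184]), 'dq': array([-2.37209222e-06, -2.13065818e-03,  9.60411979e-04, -3.05495585e-03,
       -3.69213217e-04,  1.07372852e-03, -1.68334812e-04]), 'joint_torque': array([ 2.54602317e-03, -4.34730506e+01,  1.02936734e+00, -2.50456041e+01,
        1.08348313e-02,  5.46181793e-03,  1.08417563e-06]), 'position': array([0.26516613, 0.59256262, 0.25496865]), 'eef_rot': array([-0.65591937, -3.07193753,  0.00381645]), 'force': array([-0.32400164, -1.15330741, -0.9477247 ]), 'ft_torque': array([ 0.0210023 ,  0.02010772, -0.01281403]), 'finger_force': 0.0, 'opening': 0.08548883829229248} 0.025
```

View pics/top1.png

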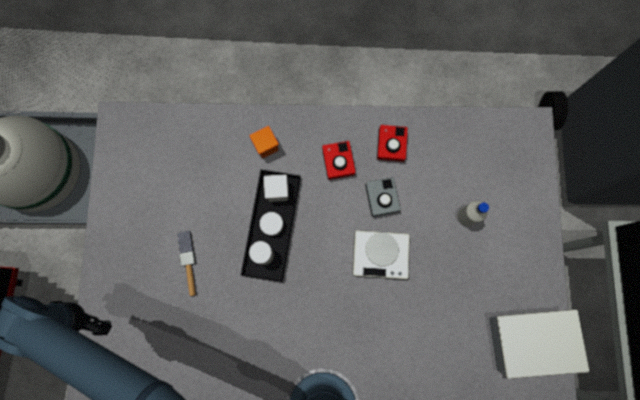

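View pics/scene1.png

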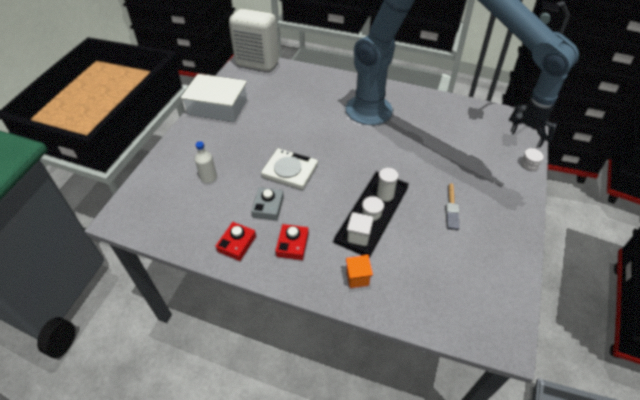

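In the top view, the square pot is at (276,186), the squat pot at (271,224), the tall pot at (261,252) and the pan at (382,249). The grey recorder's button is at (385,200).

Look-alikes: the orange block at (265,141), red recorders at (340,162) and (394,146), and round pots at (271,224) and (261,252). I choose the white square pot at (276,186) and the grey recorder at (385,200), and will check both in one crop.

Run:
```python
from h import *
c=load('top1')
f=c['frame'][120:290,230:430,::-1]
cv2.imwrite('pics/crop1.png',cv2.resize(f,None,fx=3.5,fy=3.5,interpolation=cv2.INTER_CUBIC))
for n,u,v in [('sq',276,186),('squat',271,224),('tall',261,252),('pan',382,249),('btn',385,200),('bottle',483,207),('brush',188,262),('or',265,141)]: print(n,world(c,u,v,1).round(3))
# centroids from height map
inv=np.linalg.inv(c['world_to_cam'])
v,u=np.mgrid[120:300,160:500]
K=np.array([[c['fx'],0,c['cx']],[0,c['fy'],c['cy']],[0,0,1.]])
x=cv2.undistortPoints(np.stack([u.ravel(),v.ravel()],1)[:,None].astype(float),K,c['D'])[:,0]
z=c['z_map'][v.ravel(),u.ravel()]
P=(np.c_[x*z[:,None],z,np.ones_like(z)]@inv.T)[:,:3]
for n,u0,v0,h,r in [('sq',276,186,.083,.055),('pan',382,249,.046,.06),('btn',385,200,.062,.03),('tall',261,252,.113,.05),('squat',271,224,.053,.05)]:
    q=world(c,u0,v0,1); m=(abs(P[:,2]-h)<.006)&(np.hypot(*(P[:,:2]-q[:2]).T)<r)&(z>0)
    w=P[m]; print(n,m.sum(),((w.max(0)+w.min(0))/2).round(4),(w.max(0)-w.min(0)).round(3),np.median(w,0).round(4))
```

```text
sq [0.65  0.149 0.085]
squat [0.537 0.164 0.054]
tall [0.445 0.184 0.114]
pan [ 0.465 -0.177  0.047]
btn [ 0.615 -0.186  0.062]
bottle [ 0.577 -0.451  0.17 ]
brush [0.421 0.418 0.022]
or [0.795 0.189 0.078]
sq 476 [0.6492 0.1512 0.083 ] [0.074 0.072 0.012] [0.6476 0.1519 0.0833]
pan 792 [ 0.4614 -0.1745  0.046 ] [0.107 0.104 0.012] [ 0.4651 -0.1748  0.0462]
btn 86 [ 0.6193 -0.1832  0.0623] [0.038 0.044 0.011] [ 0.6159 -0.1831  0.062 ]
tall 355 [0.4441 0.1889 0.1131] [0.062 0.063 0.012] [0.4449 0.1879 0.1133]
squat 360 [0.539  0.1661 0.053 ] [0.067 0.065 0.012] [0.5383 0.1658 0.0531]
```

View pics/crop1.png

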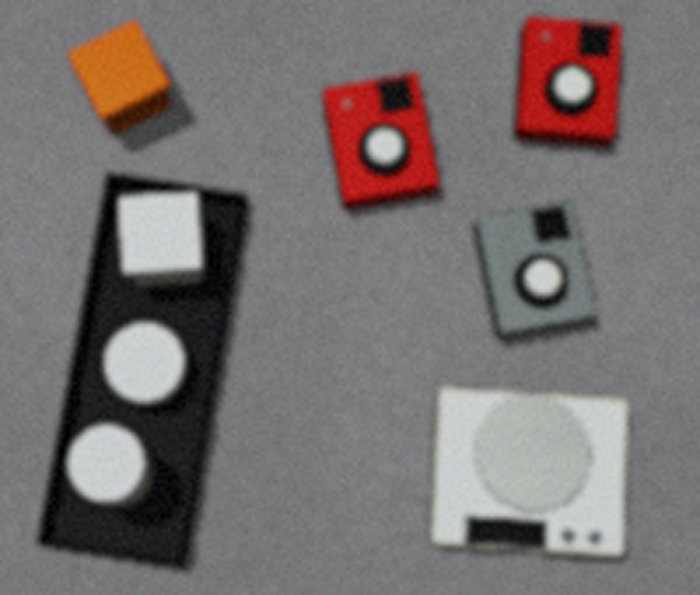

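The crop confirms it: the white square lid is centred at crop (160,233), the grey recorder's button at (543,279) and the pan at (532,452). Heights and sizes match the description. Next I work out the moves in tool axes.

```bash
cat >> h.py <<'E'
from scipy.spatial.transform import Rotation as Ro
def dp(t):
    s=env.state(); R=Ro.from_rotvec(s['eef_rot']).as_matrix()
    print('t',s['time'],'pos',s['position'].round(4),'F',s['force'].round(1),'open',s['opening'],'tip',env.tip_extent)
    print('toolx',R[:,0].round(3),'toolz',R[:,2].round(4)); print('cm',(R.T@(np.array(t)-s['position'])*100).round(2))
E
python3 -c "
from h import *
dp([.649,.1508,.255])"
```

```text
t 0.1 pos [0.2652 0.5926 0.255 ] F [-0.3 -1.2 -0.9] open 0.08548883829229248 tip 0.025
toolx [-0.913  0.408 -0.   ] toolz [-9.0e-04 -2.3e-03 -1.0e+00]
cm [-53.08 -24.65   0.06]
```

```bash
python3 -m inch '[{"dp":[-1.5,-0.7,0],"twist":0},{"dp":[-3,-1.4,0],"twist":0},{"dp":[-3,-1.4,0],"twist":0},{"dp":[-3,-1.4,0],"twist":0},{"dp":[-3,-1.4,0],"twist":0},{"dp":[-3,-1.4,0],"twist":0},{"dp":[-3,-1.4,0],"twist":0},{"dp":[-3,-1.4,0],"twist":0},{"dp":[-3,-1.4,0],"twist":0},{"dp":[-3,-1.4,0],"twist":0},{"dp":[-3,-1.4,0],"twist":0},{"dp":[-3,-1.4,0],"twist":0}]' -1
python3 -m inch '[{"dp":[-3,-1.4,0],"twist":0},{"dp":[-3,-1.4,0],"twist":0},{"dp":[-3,-1.4,0],"twist":0},{"dp":[-3,-1.4,0],"twist":0},{"dp":[-3,-1.4,0],"twist":0},{"dp":[-2,-1,0],"twist":0},{"dp":[-1,-0.4,0],"twist":0},{"dp":[0,0,0],"twist":0},{"dp":[0,0,0],"twist":0},{"dp":[0,0,0],"twist":0}]'
python3 -c "
from h import *
dp([.649,.1508,.133]); shot('wrist','w1')"
```

```text
time: 1.1
position: [0.5157, 0.3022, 0.2561]
eef_rot: [-0.658, -3.072, 0.001]
force: [0.9, 1.1, -0.4]
opening: 0.0006
finger_force: 0.0
time: 1.93
position: [0.6433, 0.1577, 0.2559]
eef_rot: [-0.651, -3.071, -0.002]
force: [-0.3, 0.8, 0.2]
opening: 0.0002
finger_force: 0.0
t 1.9333 pos [0.6433 0.1577 0.2559] F [-0.3  0.8  0.2] open 0.00023405292229422935 tip 0.025
toolx [-0.914  0.406  0.002] toolz [-0.0017  0.0017 -1.    ]
cm [-0.83 -0.41 12.29]
```

View pics/w1.png

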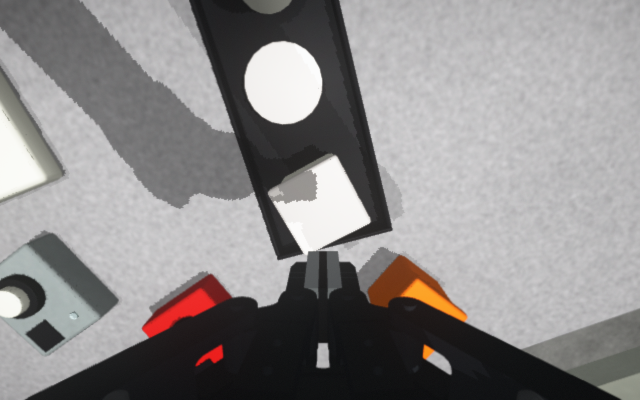

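The wrist view shows the square white lid centred near (322,203), with corners at (270,190), (332,155), (371,220) and (310,252). The shut fingertips are near (322,255).

Run:
```python
from h import *
c=load('w1')
print(world(c,321,204),world(c,335,158),world(c,368,218),world(c,274,192))
for u,v in [(315,254),(331,254),(315,262),(331,262),(315,270)]: print(u,v,world(c,u,v,1).round(4))
```

```text
[0.64756152 0.1554987  0.08263437] [0.61542639 0.18293835 0.08202636] [0.67679906 0.18877175 0.08188638] [0.62092624 0.122123   0.08219292]
315 254 [0.6303 0.1606 0.2388]
331 254 [0.6334 0.1668 0.2379]
315 262 [0.6305 0.1607 0.2468]
331 262 [0.6332 0.1666 0.2466]
315 270 [0.6306 0.1608 0.254 ]
```

```bash
python3 -m inch '[{"dp":[-0.7,-0.25,1],"twist":0},{"dp":[0,0,2],"twist":0},{"dp":[0,0,2],"twist":0},{"dp":[0,0,2],"twist":0},{"dp":[0,0,2],"twist":0},{"dp":[0,0,1.5],"twist":0},{"dp":[0,0,1],"twist":0},{"dp":[0,0,0.5],"twist":0},{"dp":[0,0,0],"twist":0},{"dp":[0,0,0],"twist":0},{"dp":[0,0,0],"twist":0},{"dp":[0,0,0],"twist":0}]'
python3 -c "
from h import *
dp([.6487,.1525,.133]); c=shot('wrist','w2')"
```

```text
time: 2.98
position: [0.6511, 0.1503, 0.1378]
eef_rot: [0.655, 3.07, 0.002]
force: [0.3, -1.5, -0.1]
opening: -0.0001
finger_force: 0.0
t 2.9833 pos [0.6511 0.1503 0.1378] F [ 0.3 -1.5 -0.1] open -6.709924623598733e-05 tip 0.025
toolx [-0.913  0.408 -0.002] toolz [ 2.6e-03  8.0e-04 -1.0e+00]
cm [0.31 0.1  0.48]
```

```bash
python3 -m inch '[{"dp":[0.3,0.1,0.4],"twist":0},{"dp":[0,0,0],"twist":0},{"dp":[0,0,0],"twist":0},{"dp":[0,0,0],"twist":0},{"dp":[0,0,0],"twist":0},{"dp":[0,0,0],"twist":0}]'
python3 -c "
from h import *
dp([.6487,.1525,.133]); c=shot('wrist','w3'); print(env.state()['dq'].round(4))"
```

```text
time: 3.53
position: [0.6477, 0.1521, 0.1323]
eef_rot: [0.656, 3.072, -0.0]
force: [0.2, -1.1, -0.1]
opening: -0.0002
finger_force: 0.0
t 3.5333 pos [0.6477 0.1521 0.1323] F [ 0.2 -1.1 -0.1] open -0.00022285183971358237 tip 0.025
toolx [-0.913  0.409 -0.   ] toolz [ 1.e-04 -1.e-04 -1.e+00]
cm [-0.07  0.07 -0.07]
[ 0.0014  0.0013  0.      0.0003  0.0008 -0.0004  0.0003]
```

View pics/w3.png

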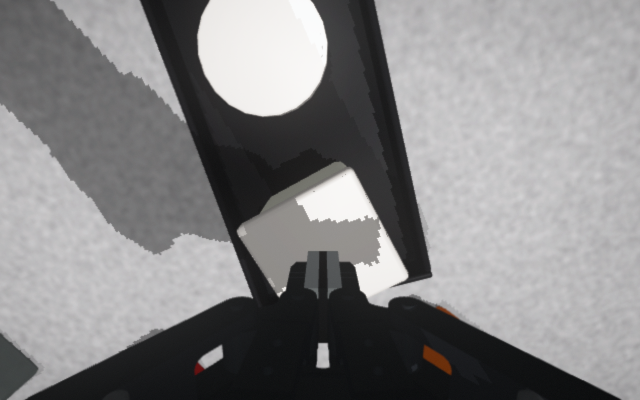

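The fingertips at (322,252) are over the middle of the square lid, whose visible corners are at (238,230), (350,166) and (409,275). Height is about 24 mm above it. I hold still here.

```bash
H='z'; python3 -m inch '[{"dp":[0,0,0],"twist":0},{"dp":[0,0,0],"twist":0},{"dp":[0,0,0],"twist":0},{"dp":[0,0,0],"twist":0},{"dp":[0,0,0],"twist":0},{"dp":[0,0,0],"twist":0},{"dp":[0,0,0],"twist":0},{"dp":[0,0,0],"twist":0},{"dp":[0,0,0],"twist":0},{"dp":[0,0,0],"twist":0},{"dp":[0,0,0],"twist":0},{"dp":[0,0,0],"twist":0}]'
python3 -m inch '[{"dp":[0,0,0],"twist":0},{"dp":[0,0,0],"twist":0},{"dp":[0,0,0],"twist":0},{"dp":[0,0,0],"twist":0},{"dp":[0,0,0],"twist":0},{"dp":[0,0,0],"twist":0},{"dp":[0,0,0],"twist":0},{"dp":[0,0,0],"twist":0},{"dp":[0,0,0],"twist":0},{"dp":[0,0,0],"twist":0},{"dp":[0,0,0],"twist":0},{"dp":[0,0,0],"twist":0}]'
python3 -m inch '[{"dp":[0,0,0],"twist":0},{"dp":[0,0,0],"twist":0},{"dp":[0,0,0],"twist":0},{"dp":[0,0,0],"twist":0},{"dp":[0,0,0],"twist":0},{"dp":[0,0,0],"twist":0},{"dp":[0,0,0],"twist":0},{"dp":[0,0,0],"twist":0},{"dp":[0,0,0],"twist":0},{"dp":[0,0,0],"twist":0},{"dp":[0,0,0],"twist":0},{"dp":[0,0,0],"twist":0}]'
python3 -m inch '[{"dp":[0,0,-1],"twist":0},{"dp":[0,0,-2],"twist":0},{"dp":[0,0,-2],"twist":0},{"dp":[0,0,-2],"twist":0},{"dp":[0,0,-1],"twist":0}]'
python3 -c "
from h import *
dp([.464,-.175,.2])"
```

```text
time: 4.58
position: [0.6477, 0.1522, 0.1323]
eef_rot: [-0.656, -3.072, 0.0]
force: [0.2, -0.1, 0.1]
opening: -0.0001
finger_force: 0.0
time: 5.58
position: [0.6477, 0.1522, 0.1323]
eef_rot: [-0.656, -3.072, 0.0]
force: [-1.1, -0.4, 0.1]
opening: -0.0004
finger_force: 0.0
time: 6.58
position: [0.6477, 0.1522, 0.1323]
eef_rot: [-0.656, -3.072, 0.0]
force: [0.1, 0.1, -0.6]
opening: 0.0003
finger_force: 0.0
time: 7.0
position: [0.6494, 0.1524, 0.2162]
eef_rot: [0.655, 3.068, 0.004]
force: [0.3, 0.5, 1.2]
opening: 0.0002
finger_force: 0.0
t 7.0 pos [0.6494 0.1524 0.2162] F [0.3 0.5 1.2] open 0.0001973994094547447 tip 0.025
toolx [-0.913  0.409 -0.004] toolz [ 0.0051  0.0016 -1.    ]
cm [  3.55 -37.47   1.48]
```

```bash
python3 -m inch '[{"dp":[0.2,-1.5,0],"twist":0},{"dp":[0.3,-3,0],"twist":0},{"dp":[0.3,-3,0],"twist":0},{"dp":[0.3,-3,0],"twist":0},{"dp":[0.3,-3,0],"twist":0},{"dp":[0.3,-3,0],"twist":0},{"dp":[0.3,-3,0],"twist":0},{"dp":[0.3,-3,0],"twist":0},{"dp":[0.3,-3,0],"twist":0},{"dp":[0.3,-3,0],"twist":0},{"dp":[0.3,-3,0],"twist":0},{"dp":[0.3,-3,0],"twist":0}]'
python3 -m inch '[{"dp":[0.2,-2,0],"twist":0},{"dp":[0,-1,0],"twist":0},{"dp":[0,0,0],"twist":0},{"dp":[0,0,0],"twist":0},{"dp":[0,0,0],"twist":0},{"dp":[0,0,0],"twist":0}]'
python3 -c "
from h import *
c=shot('wrist','w4');dp([.464,-.175,.096])"
```

```text
time: 8.0
position: [0.4739, -0.1496, 0.2126]
eef_rot: [0.656, 3.072, 0.001]
force: [0.4, -0.7, -0.5]
opening: -0.0002
finger_force: 0.0
time: 8.5
position: [0.4619, -0.173, 0.2123]
eef_rot: [0.65, 3.073, 0.001]
force: [0.0, 0.3, -0.3]
opening: -0.0001
finger_force: 0.0
t 8.55 pos [ 0.4618 -0.1731  0.2122] F [-0.1 -0.1 -0.6] open -0.00018027561214421263 tip 0.025
toolx [-0.914  0.405  0.   ] toolz [ 1.e-04  2.e-04 -1.e+00]
cm [-0.28 -0.08 11.62]
```

View pics/w4.png

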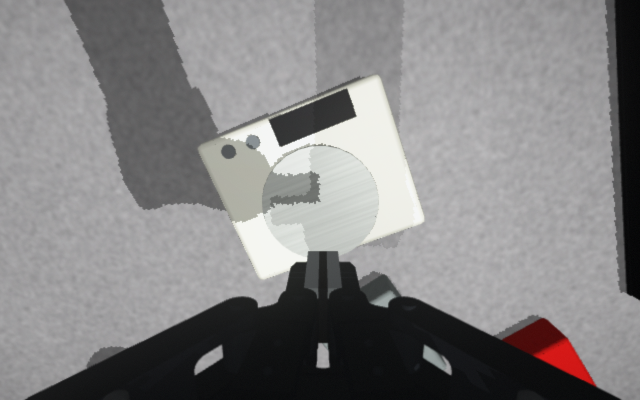

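The pan spans columns 262–379 with its top edge at row 144, so its centre is near (320,202). I measure that point and descend.

Run:
```python
from h import *
c=load('w4'); p=world(c,320,203); print(p, world(c,263,203),world(c,377,203),world(c,320,146))
dp([(p[0]+.4635)/2,(p[1]-.1747)/2,.0965])
```

```text
[ 0.46385021 -0.17520656  0.04543689] [ 0.44383584 -0.22034798  0.04534909] [ 0.48388909 -0.1300499   0.04548223] [ 0.41941655 -0.1554057   0.04510338]
t 8.55 pos [ 0.4618 -0.1731  0.2122] F [-0.1 -0.1 -0.6] open -0.00018027561214421263 tip 0.025
toolx [-0.914  0.405  0.   ] toolz [ 1.e-04  2.e-04 -1.e+00]
cm [-0.25 -0.09 11.57]
```

```bash
python3 -m inch '[{"dp":[-0.25,-0.1,1],"twist":0},{"dp":[0,0,2],"twist":0},{"dp":[0,0,2],"twist":0},{"dp":[0,0,2],"twist":0},{"dp":[0,0,1.5],"twist":0},{"dp":[0,0,1.5],"twist":0},{"dp":[0,0,1],"twist":0},{"dp":[0,0,0.5],"twist":0},{"dp":[0,0,0],"twist":0},{"dp":[0,0,0],"twist":0},{"dp":[0,0,0],"twist":0},{"dp":[0,0,0],"twist":0}]'
python3 -c "
from h import *
dp([.4637,-.175,.0965])"
```

```text
time: 9.55
position: [0.4635, -0.1771, 0.0982]
eef_rot: [0.656, 3.07, 0.0]
force: [-0.4, 0.4, -0.4]
opening: -0.0002
finger_force: 0.0
t 9.55 pos [ 0.4635 -0.1771  0.0982] F [-0.4  0.4 -0.4] open -0.0002265698733562207 tip 0.025
toolx [-0.913  0.408 -0.002] toolz [ 2.1e-03 -3.0e-04 -1.0e+00]
cm [0.07 0.2  0.17]
```

```bash
python3 -m inch '[{"dp":[0,0.15,0],"twist":0},{"dp":[0,0,0],"twist":0},{"dp":[0,0,0],"twist":0},{"dp":[0,0,0],"twist":0},{"dp":[0,0,0],"twist":0},{"dp":[0,0,0],"twist":0},{"dp":[0,0,0],"twist":0},{"dp":[0,0,0],"twist":0},{"dp":[0,0,0],"twist":0},{"dp":[0,0,0],"twist":0},{"dp":[0,0,0],"twist":0},{"dp":[0,0,0],"twist":0}]'
python3 -m inch '[{"dp":[0,0,0],"twist":0},{"dp":[0,0,0],"twist":0},{"dp":[0,0,0],"twist":0},{"dp":[0,0,0],"twist":0},{"dp":[0,0,0],"twist":0},{"dp":[0,0,0],"twist":0},{"dp":[0,0,0],"twist":0},{"dp":[0,0,0],"twist":0},{"dp":[0,0,0],"twist":0},{"dp":[0,0,0],"twist":0},{"dp":[0,0,0],"twist":0},{"dp":[0,0,0],"twist":0}]'
python3 -m inch '[{"dp":[0,0,0],"twist":0},{"dp":[0,0,0],"twist":0},{"dp":[0,0,0],"twist":0},{"dp":[0,0,0],"twist":0},{"dp":[0,0,0],"twist":0},{"dp":[0,0,0],"twist":0},{"dp":[0,0,0],"twist":0},{"dp":[0,0,0],"twist":0},{"dp":[0,0,0],"twist":0},{"dp":[0,0,0],"twist":0},{"dp":[0,0,0],"twist":0},{"dp":[0,0,0],"twist":0}]'
python3 -m inch '[{"dp":[0,0,-1],"twist":0},{"dp":[0,0,-2],"twist":0},{"dp":[0,0,-2],"twist":0},{"dp":[0,0,-2],"twist":0},{"dp":[0,0,-1],"twist":0}]'
python3 -c "
from h import *
dp([.616,-.184,.18])"
```

```text
time: 10.55
position: [0.4632, -0.1755, 0.0973]
eef_rot: [-0.656, -3.072, 0.0]
force: [-0.1, 0.2, 1.2]
opening: -0.0001
finger_force: 0.0
time: 11.55
position: [0.4632, -0.1755, 0.0972]
eef_rot: [-0.656, -3.072, 0.0]
force: [-0.8, -0.6, 0.9]
opening: 0.0
finger_force: 0.0
time: 12.55
position: [0.4632, -0.1755, 0.0973]
eef_rot: [-0.656, -3.072, 0.0]
force: [-0.3, -0.2, -0.1]
opening: -0.0002
finger_force: 0.0
time: 12.97
position: [0.4647, -0.1762, 0.1803]
eef_rot: [0.656, 3.068, 0.0]
force: [0.5, 0.1, 0.3]
opening: -0.0
finger_force: 0.0
t 12.9667 pos [ 0.4647 -0.1762  0.1803] F [0.5 0.1 0.3] open -1.3203881513942588e-05 tip 0.025
toolx [-0.913  0.409 -0.004] toolz [ 4.4e-03 -7.0e-04 -1.0e+00]
cm [-14.13   5.47   0.09]
```

```bash
python3 -m inch '[{"dp":[-1,0.4,0],"twist":0},{"dp":[-2.5,1,0],"twist":0},{"dp":[-2.5,1,0],"twist":0},{"dp":[-2.5,1,0],"twist":0},{"dp":[-2.5,1,0],"twist":0},{"dp":[-2.2,0.8,0],"twist":0},{"dp":[-0.9,0.3,0],"twist":0},{"dp":[0,0,0],"twist":0},{"dp":[0,0,0],"twist":0},{"dp":[0,0,0],"twist":0},{"dp":[0,0,0],"twist":0}]'
python3 -c "
from h import *
c=shot('wrist','w5');dp([.616,-.184,.092])"
```

```text
time: 13.88
position: [0.6127, -0.1833, 0.1769]
eef_rot: [-0.658, -3.07, -0.0]
force: [0.4, 0.3, -0.5]
opening: -0.0001
finger_force: 0.0
t 13.9333 pos [ 0.6129 -0.1832  0.1771] F [-0.1 -0.6  0.2] open 0.00016818704335836647 tip 0.025
toolx [-0.912  0.41   0.001] toolz [-1.1e-03  5.0e-04 -1.0e+00]
cm [-0.32  0.06  8.51]
```

View pics/w5.png

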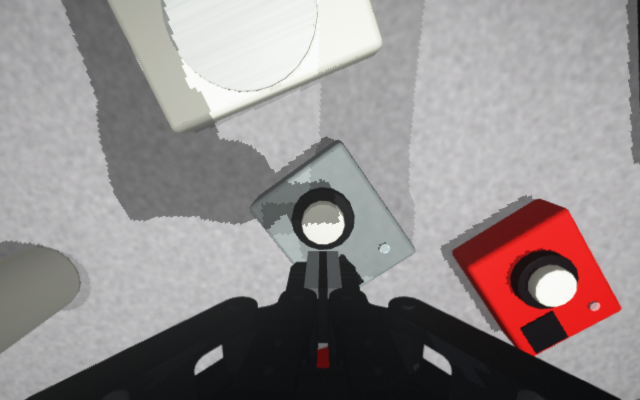

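The wrist view shows the grey recorder with its white button centred near (323,224), between columns 300 and 346. The red look-alike is to the right at (552,286), and the bottle is far to the left.

Run:
```python
from h import *
c=load('w5'); p=world(c,323,224); print(p, world(c,303,224),world(c,343,224),world(c,323,204))
dp([(p[0]+.6165)/2,(p[1]-.184)/2,.092])
```

```text
[ 0.61765871 -0.18437087  0.06157927] [ 0.61188759 -0.19763906  0.06101644] [ 0.62383781 -0.17126143  0.06077436] [ 0.60439552 -0.17841475  0.06016801]
t 13.9333 pos [ 0.6129 -0.1832  0.1771] F [-0.1 -0.6  0.2] open 0.00016818704335836647 tip 0.025
toolx [-0.912  0.41   0.001] toolz [-1.1e-03  5.0e-04 -1.0e+00]
cm [-0.43  0.08  8.51]
```

```bash
python3 -m inch '[{"dp":[-0.4,0.1,1],"twist":0},{"dp":[0,0,2],"twist":0},{"dp":[0,0,2],"twist":0},{"dp":[0,0,1.5],"twist":0},{"dp":[0,0,1],"twist":0},{"dp":[0,0,0.5],"twist":0},{"dp":[0,0,0],"twist":0},{"dp":[0,0,0],"twist":0},{"dp":[0,0,0],"twist":0},{"dp":[0,0,0],"twist":0},{"dp":[0,0,0],"twist":0},{"dp":[0,0,0],"twist":0}]'
python3 -c "
from h import *
dp([.617,-.184,.081])"
```

```text
time: 14.93
position: [0.619, -0.1837, 0.0981]
eef_rot: [0.656, 3.071, 0.0]
force: [0.3, 1.4, 0.4]
opening: -0.0001
finger_force: 0.0
t 14.9333 pos [ 0.619  -0.1837  0.0981] F [0.3 1.4 0.4] open -8.818524718530484e-05 tip 0.025
toolx [-0.913  0.408 -0.001] toolz [ 1.4e-03 -2.0e-04 -1.0e+00]
cm [ 0.17 -0.11  1.71]
```

```bash
python3 -m inch '[{"dp":[0.1,0,0.3],"twist":0},{"dp":[0,0,0.3],"twist":0},{"dp":[0,0,0.3],"twist":0},{"dp":[0,0,0.2],"twist":0},{"dp":[0,0,0.2],"twist":0},{"dp":[0,0,0.2],"twist":0},{"dp":[0,0,0],"twist":0},{"dp":[0,0,0],"twist":0},{"dp":[0,0,0],"twist":0},{"dp":[0,0,0],"twist":0}]'
python3 -m inch '[{"dp":[0,0,0.1],"twist":0},{"dp":[0,0,0.1],"twist":0},{"dp":[0,0,0],"twist":0},{"dp":[0,0,0],"twist":0},{"dp":[0,0,0],"twist":0},{"dp":[0,0,0],"twist":0}]'
```

```text
time: 15.77
position: [0.6173, -0.1831, 0.0824]
eef_rot: [-0.656, -3.072, -0.0]
force: [-1.7, 1.1, 3.1]
opening: 0.0003
finger_force: 1.6
time: 16.27
position: [0.6174, -0.1831, 0.0812]
eef_rot: [-0.656, -3.072, -0.001]
force: [-3.0, 1.2, 8.3]
opening: 0.0002
finger_force: 4.0
```

```bash
python3 -m inch '[{"dp":[0,0,0.1],"twist":0},{"dp":[0,0,0],"twist":0},{"dp":[0,0,0],"twist":0},{"dp":[0,0,0],"twist":0}]'
```

```text
time: 16.6
position: [0.6174, -0.1831, 0.081]
eef_rot: [-0.656, -3.071, -0.002]
force: [-4.9, 2.0, 11.4]
opening: 0.0001
finger_force: 6.0
```

The force climbed to 11 N while the TCP barely moved (0.2 mm), so the button is at its stop. Now I release and move clear.

```bash
python3 -m inch '[{"dp":[0,0,-0.5],"twist":0},{"dp":[0,0,-1],"twist":0},{"dp":[0,0,-2],"twist":0},{"dp":[0,0,-3],"twist":0},{"dp":[0,0,-3],"twist":0},{"dp":[0,0,-3],"twist":0},{"dp":[0,0,-2],"twist":0},{"dp":[0,0,-1],"twist":0},{"dp":[0,0,0],"twist":0},{"dp":[0,0,0],"twist":0},{"dp":[0,0,0],"twist":0},{"dp":[0,0,0],"twist":0}]'
python3 -c "
from h import *
c=shot('wrist','w6');dp([.617,-.184,.2])
import numpy as np
v,u=np.mgrid[180:250:6,300:350:6]
print(max(world(c,a,b,1)[2] for a,b in zip(u.ravel(),v.ravel()) if world(c,a,b,1)[2]<.1))
t=shot('top','top2'); a=load('top1')
for n,x,y in [('sq',276,186),('squat',271,224),('tall',261,252),('bottle',483,207)]: print(n,(world(t,x,y)-world(a,x,y)).round(3))
"
```

```text
time: 17.6
position: [0.6163, -0.1826, 0.2317]
eef_rot: [-0.655, -3.068, 0.0]
force: [0.3, -0.4, 0.3]
opening: -0.0001
finger_force: 0.0
t 17.65 pos [ 0.6164 -0.1827  0.2319] F [ 1.1 -0.4 -0.7] open -6.618340254122026e-05 tip 0.025
toolx [-0.913  0.408  0.004] toolz [-3.9e-03  6.0e-04 -1.0e+00]
cm [-0.12 -0.09  3.19]
0.06211752819212918
sq [ 0.     0.    -0.001]
squat [ 0.  0. -0.]
tall [ 0.  0. -0.]
bottle [ 0.    -0.    -0.001]
```

View pics/w6.png

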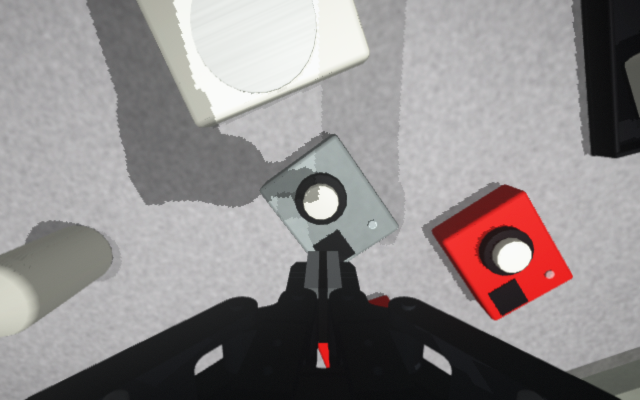

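The button at (321,200) is back up at 62 mm, the gripper is clear, and the pots and bottle have not moved.

```bash
python3 -c "
from workcell import env
print(env.hand_in())"
```

```text
the job is handed in; nothing more can be done
None
```

The job is handed in at about 18 s: I pointed at the square pot's lid and then the pan, about 25 mm above each, for over two seconds, and then pressed the grey recorder's button to its stop; it came back up, the arm is clear, and nothing else was touched.

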